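# Slide the blister plate under the sealing press and start it

## Robot

A 7-joint arm with a two-finger parallel gripper is mounted at the origin on the work surface. World frame = base frame: x ahead of the robot, y to its left, z up, the work surface at z = 0. Lengths are in m, angles in rad, forces in N, time in s.
With the tool pointing down it reaches from about 0.4 to 0.9 m from the base axis. Payload 5.5 kg.
Tool frame: the origin (TCP) lies midway between the tips of the shut fingers; the grasp point (between the pads) lies 19 mm behind it (manip.grip_depth is the distance from the TCP to the grasp point, in m); z points along the fingers, x is the direction in which the jaws open and shut, and the axes are right-handed (so a half turn about z gives the same grasp; the last joint's range is limited). The gripper opens to 92 mm and grips with 3 to 60 N. Pads are 19 mm wide; open, the fingers measure 130 mm over their backs; the gripper's body (75 mm by 190 mm) begins 47 mm behind the grasp point.
Start: joints at [-0.877, 0.501, -0.427, 1.55, 0.221, 1.138, -0.21], TCP at [0.271, 0.591, 0.227] pointing down, gripper open.
Joint ranges: [-2.88, 2.88], [-0.31, 2.03], [-1.54, 1.56], [0.2, 2.42], [-1.41, 4.55], [0.19, 2.02], [-2.57, 2.57]. Speed limits (rad/s): [2.57, 2.57, 3.14, 3.14, 3.14, 3.14, 3.14].

## Interface

Orientations are given as a unit quaternion [x, y, z, w].
In Python, from bench import manip, effector, viewer gives the robot as it stands. Calls block until the motion is done:
- manip.move_pose(position, orientation): joint-space move of the TCP to a pose.
- manip.servo_line(position, ori=None, vel=0.15): straight line of the TCP; ori=None keeps the orientation; vel is the mean speed in m/s.
- manip.movej(angles): joint-space move.
- effector.open_jaws() and effector.close(f_grip=None): open the fingers fully, or close them until they stop; f_grip is the grip in N (None keeps the last).
- manip.sleep(seconds).
- manip.solve_ik(position, orientation): joint angles nearest the present ones, or None.
- viewer.get_image(name): name is "scene" or "top" or "wrist"; returns the picture (400x640x3 uint8, red, green, blue); there is no depth.
- viewer.get_calibration(name): a dict with "vfov" (degrees; the focal length in pixels is half the picture's height over the tangent of half this angle, whatever the lens; pixels are square), "cx", "cy" (the principal point, pixels), "eye" and "attitude" of the camera in the world. Camera axes: x right, y down, z forward; pixel columns grow to the right and rows downward; lengths in m; the calibration is good to about 2 mm. A picture is of the moment at which its call begins: read the wrist's pose just before it. get_calibration takes no time and is no camera call; for the wrist camera it gives the pose at the moment of the call.
A pose or a line that the arm cannot do raises manip.PlanningError and nothing moves.
- manip.hand_in(): hands the job in, once; it reports no verdict.
Readings, each from a call of its own:
- manip.current_clock(): time.
- manip.current_q(): joint angles.
- manip.current_joint_velocities(): joint speeds.
- manip.current_tau(): joint torques, N m.
- manip.current_tool_pos(): TCP position.
- manip.current_tcp_rot(): TCP orientation.
- manip.current_force(): force on the tool from outside, world axes, zero at the start.
- manip.current_wrist_torque(): the same for the moment, N m.
- manip.current_finger_gap(): finger opening in m.
Only numpy, scipy, OpenCV 4.12 (cv2) and the standard library are available. Lean on these libraries where they do the work, as an engineer would, in place of code of your own. Each camera call takes 0.05 s, during which the arm holds its last target.

## Task

Push the aluminium blister plate along the counter, lip end last, under the low bridge of the sealing press until it is fully home and square against the stop bar behind the bridge, keeping it flat on the counter all the way. Only then press the round button on the press fully down and let it come up again. Do it all by pushing with the fingers: do not lift or tip the plate, and leave the other things on the counter where they are.

Things in the scene. Friction and masses are not known exactly. Their poses are not given: they have to be found in the camera images.
- plate: The loose blister plate to push: aluminium, 120 mm long (its x), 76 mm wide (its y), 10 mm thick, with a white card of clear blisters on top (13.5 mm high over all); 0.18 to 0.35 kg. An upright lip crosses its trailing (-x) end. Origin: centre of the underside, z up, +x leads. It starts 150 to 190 mm short of home, up to 28 mm to either side of the lane, turned up to 0.35 rad from it.
- lip (a point): Middle of the outer (rear) face of the plate's lip, 60 mm behind the plate's origin, 12 mm above the counter. The lip is 8 mm thick, as wide as the plate, its top 24 mm above the counter: too tall for the bridge, and a good place to push.
- press: The sealing press, fixed to the counter. A bridge spans a lane along its x axis; the plate goes in towards +x, sliding on the bare counter. Origin: on the counter, mid lane, below the bridge's centre, z up. With the plate home, the plate's origin is at x -10 mm, y about 0 here, its x along the press's x, and its last 40 mm, with the lip, stand out in front of the bridge.
- bridge (a point): Centre of the bridge's underside, 17 mm above the counter. Bridge: 60 mm deep (press x -30 to +30 mm), top at 44 mm; the lane below is 96 mm wide (y -48 to +48 mm). Beside it at the same x stand a leg (y -48 to -75 mm) and the control box (y +48 to +135 mm), both 42 mm high. In front, low guides (15 mm high) narrow the entry from 116 mm at x -58 mm to 90 mm at x -30 mm.
- stop (a point): Middle of the stop bar's face, 50 mm beyond the press's origin along its x, 7.5 mm above the counter, where the plate's leading edge comes to rest. The bar is 15 mm high and crosses the lane; from the bridge to it run low guides, 15 mm high, inner faces at press y +50 and -50 mm.
- start_top (a point): Centre of the top of the round grey push button, 30 mm across, on top of the press's control box 100 mm to the side (press +y) of the lane's middle, 64 mm above the counter. It is pressed straight down.
- start (a joint): Travel of the push button: 0 up, 0.006 m fully down; a spring brings it back up, fully down takes about 5 N.
- bottle: White bottle, 54 mm across and 105 mm high, loose, beyond the press. Origin: centre of its underside. Leave it where it stands.
- vial: Small amber vial, 28 mm across and 55 mm high, loose, beside the press's leg. Origin: centre of its underside. Leave it where it stands.
- cup: White dosing cup, 44 mm across and 36 mm high, loose, beyond the control box. Origin: centre of its underside. Leave it where it stands.
- jar: White jar, 64 mm across and 75 mm high, loose, well behind the plate. Origin: centre of its underside. Leave it where it stands.
- carton: Small cardboard carton, 50 x 85 x 45 mm high, loose, behind the plate. Origin: centre of its underside. Leave it where it stands.
- spatula: Counting spatula, 170 mm long with a 65 mm wide blade, lying flat to the side of the plate (press -y side). Origin: the middle of its length, on the underside. Leave it where it stands.
- flask: White bottle, 48 mm across and 85 mm high, loose, well beyond the stop bar. Origin: centre of its underside. Leave it where it stands.
Not all that is in view belongs to the job. Leave any orange look-alike of the plate alone.

How it is judged:
On the way, in this order (a step that is already met when the one before it is completed fails the run):
1. the plate is under the bridge, home and square against the stop bar (x of plate in the frame of press between -0.015 and -0.005 m and y of plate in the frame of press between -0.012 and 0.012 m and angle between the x axis of plate and the x axis of press, either way round below 0.06 rad), for 0.2 s.
2. the button is pressed fully down (all of step 1 and value of joint start above 0.0045 m), for 0.05 s.
At the end, for the whole second after the job is handed in: The plate lies flat and at rest under the bridge, its leading edge within 5 mm of the stop bar, within 12 mm of the lane's middle and 0.06 rad of square, and the button is up again (all of step 1 and height (world z) of plate below 0.004 m and angle between plate's own z axis and vertical below 0.03 rad and linear speed of plate below 0.01 m/s and value of joint start below 0.002 m); the robot touches nothing.
It fails at once if the plate is lifted off the counter (8 mm) (height (world z) of plate above 0.008 m).
It fails at once if the plate is tipped (more than 0.1 rad) (angle between plate's own z axis and vertical above 0.1 rad).
It fails at once if the button is pressed before the plate is home (value of joint start above 0.003 m and x of plate in the frame of press below -0.022 m).
It fails at once if another thing on the counter is moved more than 20 mm or knocked over (distance of any of bottle, vial, cup, jar, carton, spatula, flask from where it was at the start of the episode above 0.02 m or angle between any of bottle, vial, cup, jar, carton, spatula, flask's own z axis and vertical above 0.4 rad).
It also fails if it takes over 72 s, if anything falls off the work surface, if the arm or the gripper's body presses on something with over 40 N, if the wrist force passes 120 N, or if a joint passes its speed limit or range.

## Working session

There is one attempt and no reset: what is moved stays moved. The work goes in short steps, each a Python script; the robot and the scene stay as the last script left them, time stands still between calls to the robot, and variables do not carry over. Pictures are saved under pics/ and viewed, and the job is handed in when it is done.

```bash
ls; mkdir -p pics
python3 - <<'E'
from bench import manip, effector, viewer
import cv2
for n in ("scene","top","wrist"):
    c=viewer.get_calibration(n); print(n,c)
    cv2.imwrite(f"pics/{n}0.png",viewer.get_image(n)[:,:,::-1])
print(manip.current_clock(),manip.current_tcp_rot(),manip.current_tool_pos(),manip.current_finger_gap())
E
```

```text
pics
scene {'vfov': 51.0321157157192, 'cx': 321.04427618671184, 'cy': 200.24591613428385, 'eye': array([1.0747594 , 0.73462171, 0.81080899]), 'attitude': array([ 0.28006957,  0.86178079, -0.40517511, -0.1213591 ])}
top {'vfov': 45.41216784448861, 'cx': 313.9423668897067, 'cy': 193.7929653781759, 'eye': array([ 0.38944555, -0.00135023,  1.34501187]), 'attitude': array([-0.70059136,  0.70976196, -0.05238942,  0.05162411])}
wrist {'vfov': 62.83522261348181, 'cx': 323.34005873638756, 'cy': 198.68809056276132, 'eye': array([0.19935723, 0.62339792, 0.38269021]), 'attitude': array([0.83270234, 0.53323938, 0.07959036, 0.12620596])}
0.15 [ 8.41878267e-01  5.39666958e-01 -6.45502838e-04  3.76596751e-04] [0.27123425 0.59011973 0.22592856] 0.0915629896128716
```

View pics/scene0.png

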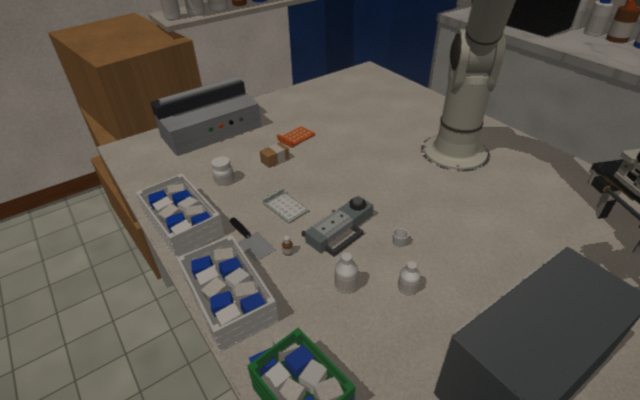

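View pics/top0.png

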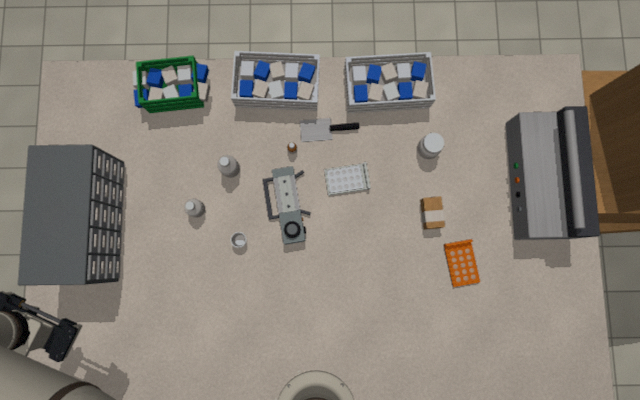

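View pics/wrist0.png

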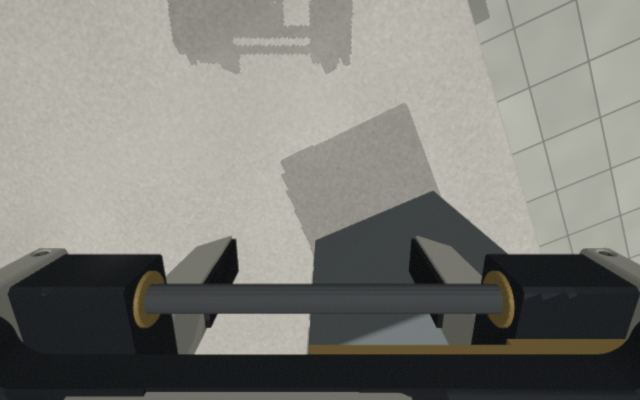

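The top view shows the silver/white plate at (347,179) with its lip on the right edge. The press is at (288,205), the button at (291,229) and the stop bar at about (267,199). The look-alike is the orange tray at (462,263). The boxes and trays of blisters are background.

Run:
```python
import cv2
im=cv2.imread("pics/top0.png")
cv2.imwrite("pics/top0c.png",cv2.resize(im[150:260,240:390],None,fx=5.3,fy=5.3,interpolation=cv2.INTER_CUBIC))
im=cv2.imread("pics/scene0.png")
cv2.imwrite("pics/scene0c.png",cv2.resize(im[170:270,240:400],None,fx=5,fy=5,interpolation=cv2.INTER_CUBIC))
```

```text
(no output)
```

View pics/top0c.png

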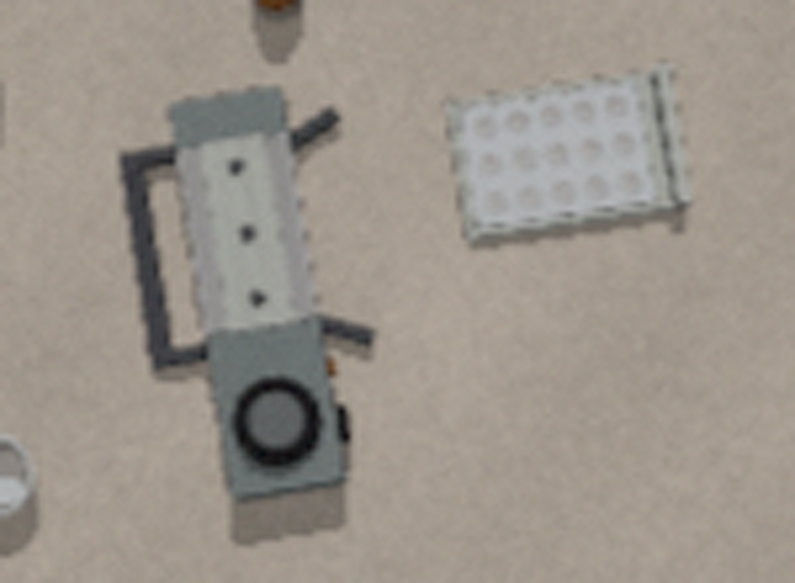

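View pics/scene0c.png

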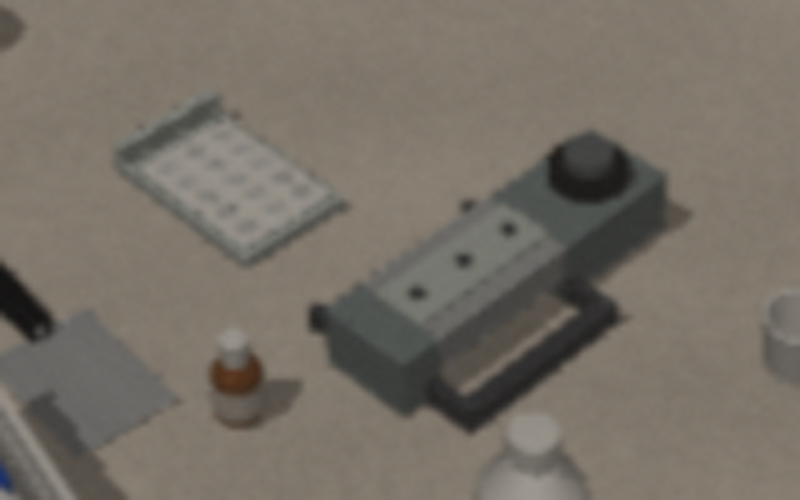

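```bash
cat > h.py <<'E'
import numpy as np, cv2
from scipy.spatial.transform import Rotation as R
def ray(c,px,z,h=400):
    px=np.atleast_2d(px).astype(float)
    f=h/2/np.tan(np.radians(c["vfov"])/2)
    d=np.c_[(px[:,0]-c["cx"])/f,(px[:,1]-c["cy"])/f,np.ones(len(px))]
    d=R.from_quat(c["attitude"]).apply(d); e=np.array(c["eye"])
    return e+d*((z-e[2])/d[:,2])[:,None]
def proj(c,P,h=400):
    P=np.atleast_2d(P); f=h/2/np.tan(np.radians(c["vfov"])/2)
    q=R.from_quat(c["attitude"]).inv().apply(P-np.array(c["eye"]))
    return np.c_[c["cx"]+f*q[:,0]/q[:,2],c["cy"]+f*q[:,1]/q[:,2]]
E
python3 - <<'E'
from h import *
from bench import viewer
np.set_printoptions(precision=4,suppress=True)
c=viewer.get_calibration("top")
cr=lambda a:(np.array(a)+.5)/5.3+[240,150]-.5
p=ray(c,cr([(168,103),(284,86),(347,480),(233,497)]),.042)[:,:2]
print(p,p.mean(0), np.linalg.norm(p-np.roll(p,-1,0),axis=1))
v=p[0]+p[1]-p[2]-p[3]; print("press -y dir",v, "yaw",np.arctan2(*(v/np.linalg.norm(v))[::-1])+np.pi/2)
b=ray(c,cr([277,421]),.064); print("button",b)
q=ray(c,cr([(447,103),(468,240)]),.01)[:,:2]; l=ray(c,cr([(668,66),(688,206)]),.024)[:,:2]
print("plate lead",q,"lip",l); d=q.mean(0)-l.mean(0); print(np.linalg.norm(d),np.arctan2(d[1],d[0]), (q.mean(0)+l.mean(0))/2)
st=ray(c,cr([(148,183),(170,340)]),.015); print("stop face",st)
E
```

```text
[[0.6537 0.1135]
 [0.662  0.0527]
 [0.4556 0.0217]
 [0.4477 0.0802]] [0.5548 0.067 ] [0.0614 0.2087 0.059  0.2087]
press -y dir [0.4124 0.0642] yaw 1.7252888217959597
button [[0.4847 0.0564 0.064 ]]
plate lead [[ 0.6583 -0.0334]
 [ 0.5838 -0.0434]] lip [[ 0.674  -0.1511]
 [ 0.5984 -0.1595]]
0.11781734051088272 1.6997975910521272 [ 0.6286 -0.0969]
stop face [[0.616  0.1265 0.015 ]
 [0.5318 0.1148 0.015 ]]
```

```bash
cat >> h.py <<'E'
O=np.array([.5844,.0716]); PSI=1.7253
def P2W(x,y,z,O=None,psi=None):
    O=globals()['O'] if O is None else O; psi=PSI if psi is None else psi
    c,s=np.cos(psi),np.sin(psi)
    return [O[0]+c*x-s*y, O[1]+s*x+c*y, z]
def W2P(w):
    w=np.atleast_2d(w)[:,:2]-O; c,s=np.cos(PSI),np.sin(PSI)
    return np.c_[w@[c,s],w@[-s,c]]
def down(a): return [np.cos(a/2),np.sin(a/2),0,0]
E
python3 - <<'E'
from h import *
from bench import manip,effector,viewer
np.set_printoptions(precision=4,suppress=True)
a=PSI-np.pi/2
for n,p in dict(look=P2W(-.28,-.01,.26),side=P2W(-.173,-.07,.03),push=P2W(-.25,-.01,.008),home=P2W(-.08,0,.008),btn=P2W(0,.1,.07)).items():
    print(n,p,manip.solve_ik(p,down(a)))
manip.move_pose(P2W(-.28,-.01,.26),down(a))
effector.close(10)
c=viewer.get_calibration("wrist"); im=viewer.get_image("wrist")
np.save("w1.npy",np.r_[c["vfov"],c["cx"],c["cy"],c["eye"],c["attitude"]])
cv2.imwrite("pics/w1.png",im[:,:,::-1]); print(manip.current_clock(),manip.current_finger_gap(),manip.current_tool_pos())
E
```

```text
look [np.float64(0.6373699973565377), np.float64(-0.2035257519390877), 0.26] [ 0.1266  0.4782  0.2037  1.4788 -0.1002  1.1948  0.4994]
side [np.float64(0.6801890809840988), np.float64(-0.08856695028694828), 0.03] [ 0.0463  0.748   0.0642  1.5838 -0.0602  0.8117  0.2893]
push [np.float64(0.6327533062455416), np.float64(-0.1738831109773641), 0.008] [ 0.1697  0.7387  0.0806  1.6715 -0.0809  0.7347  0.444 ]
home [np.float64(0.5967111762959895), np.float64(-0.007447042564596107), 0.008] [-0.0249  0.6608 -0.01    1.8281  0.0101  0.6527  0.1137]
btn [np.float64(0.4855911967942549), np.float64(0.05621102963001319), 0.07] [-0.1434  0.416  -0.0318  2.0776  0.0213  0.6483 -0.035 ]
4.7 0.0005166427126056039 [ 0.6374 -0.2035  0.26  ]
```

View pics/w1.png

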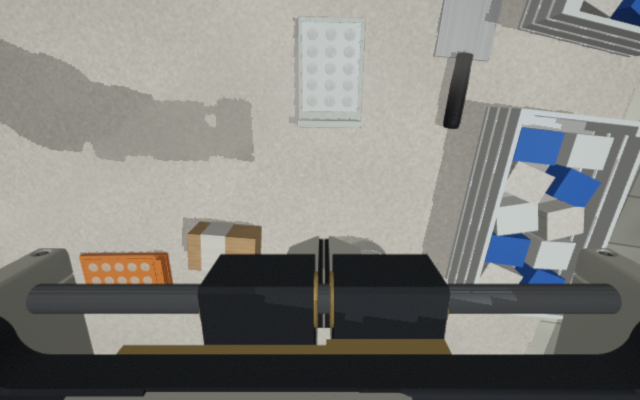

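The wrist view shows the plate at (330,70) with its lip at (330,120), the carton at (224,244) and the orange look-alike at (125,270). The press is out of view. I'll look again from further forward.

Run:
```python
from h import *
from bench import manip,effector,viewer
np.set_printoptions(precision=4,suppress=True)
a=PSI-np.pi/2
manip.servo_line(P2W(-.19,.0,.22),vel=.2)
c=viewer.get_calibration("wrist"); im=viewer.get_image("wrist")
import pickle; pickle.dump(c,open("w2.pkl","wb"))
cv2.imwrite("pics/w2.png",im[:,:,::-1]); print(manip.current_clock(),c)
```

```text
5.3917 {'vfov': 62.83522261348181, 'cx': 323.34005873638756, 'cy': 198.68809056276132, 'eye': array([ 0.6024, -0.0385,  0.3775]), 'attitude': array([0.9858, 0.0754, 0.0119, 0.1496])}
```

View pics/w2.png

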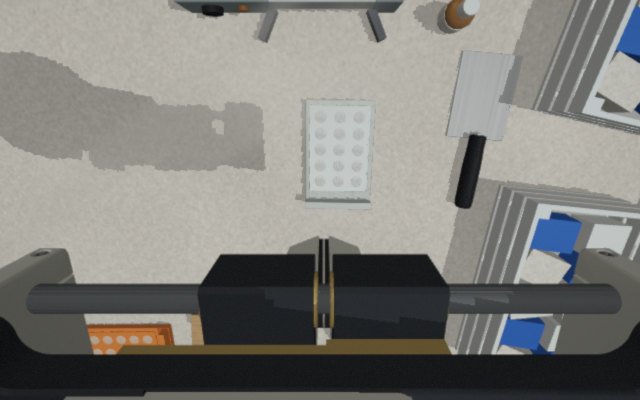

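Here the plate lies at rows 98–208, columns 304–376. The guides are at (267,26) and (375,26), and the press front is along the top. I'll zoom in to read the corners.

Run:
```python
import cv2
im=cv2.imread("pics/w2.png")
cv2.imwrite("pics/w2a.png",cv2.resize(im[85:215,280:400],None,fx=4.5,fy=4.5,interpolation=cv2.INTER_CUBIC))
cv2.imwrite("pics/w2b.png",cv2.resize(im[0:60,170:410],None,fx=3.3,fy=3.3,interpolation=cv2.INTER_CUBIC))
```

```text
(no output)
```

View pics/w2a.png

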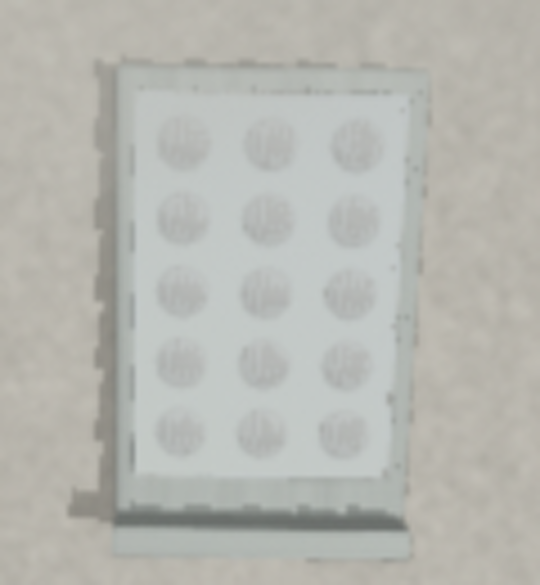

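View pics/w2b.png

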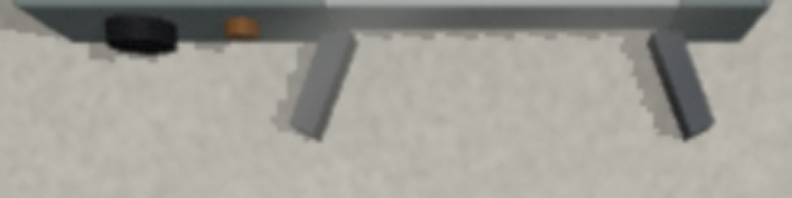

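Run:
```python
from h import *
import pickle; c=pickle.load(open("w2.pkl","rb"))
np.set_printoptions(precision=4,suppress=True)
A=lambda a:(np.array(a)+.5)/4.5+[280,85]-.5
B=lambda a:(np.array(a)+.5)/3.3+[170,0]-.5
q=ray(c,A([(118,66),(430,70)]),.01); l=ray(c,A([(112,556),(410,556)]),.024)
print(W2P(q),W2P(l)); d=(q.mean(0)-l.mean(0))[:2]; print(np.linalg.norm(d),np.linalg.norm(q[0]-q[1]),np.linalg.norm(l[0]-l[1]),np.arctan2(d[1],d[0])-PSI)
for w in (q,l): v=(w[1]-w[0])[:2]; print("edge yaw rel",np.arctan2(v[1],v[0])+np.pi/2-PSI)
print("guides",W2P(ray(c,B([(322,133),(685,136)]),.015)))
print("box base",W2P(ray(c,B([(78,41),(742,41)]),.0)))
print("box top",W2P(ray(c,B([(12,3),(772,4)]),.042)))
```

```text
[[-0.1139  0.0176]
 [-0.115  -0.0569]] [[-0.2327  0.0205]
 [-0.2328 -0.055 ]]
0.1183374397695623 0.0745141045866469 0.07555012899057188 -0.020072410048554534
edge yaw rel -0.013911195713498525
edge yaw rel -0.0019198701576919053
guides [[-0.0567  0.0552]
 [-0.0577 -0.0556]]
box base [[-0.0283  0.132 ]
 [-0.0286 -0.0743]]
box top [[-0.0283  0.1342]
 [-0.0288 -0.0738]]
```

Run:
```python
from h import *
from bench import manip,effector,viewer
np.set_printoptions(precision=3,suppress=True)
x=-.177
manip.move_pose(P2W(x,-.085,.08),down(PSI-np.pi/2))
manip.servo_line(P2W(x,-.085,.006),vel=.12)
manip.sleep(.2)
f0=manip.current_force(); print(f0,manip.current_tool_pos())
y=-.085
yd=np.array(P2W(0,1,0,O=np.zeros(2)))
while y<-.055:
    y+=.0015; manip.servo_line(P2W(x,y,.006),vel=.03)
    f=(manip.current_force()-f0)@yd
    print(round(y,4),round(f,2),end=" ")
    if f<-.35: break
print(manip.current_clock())
im=viewer.get_image("wrist"); cv2.imwrite("pics/w3.png",im[:,:,::-1])
```

```text
[-0.634 -0.079  0.653] [ 0.697 -0.09   0.007]
-0.0835 -0.78 7.3083
```

View pics/w3.png

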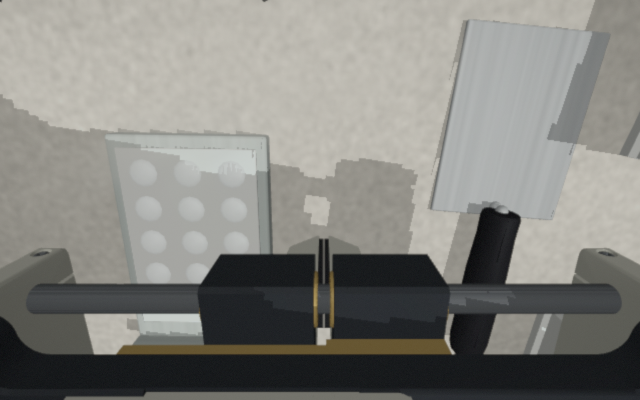

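The plate's near side is at column 270 and the finger block at columns 288–360, so there is no contact yet. That reading was inertial noise.

Run:
```python
from h import *
from bench import manip,effector,viewer
np.set_printoptions(precision=3,suppress=True)
x=-.177
yd=np.array(P2W(0,1,0,O=np.zeros(2)))
manip.sleep(.2); f0=manip.current_force()
y=-.0825; n=0
while y<-.056:
    y+=.0015; manip.servo_line(P2W(x,y,.006),vel=.03); manip.sleep(.08)
    f=(manip.current_force()-f0)@yd
    print(round(y,4),round(f,2),end=" ")
    n=n+1 if f<-.5 else 0
    if n==2: break
print(manip.current_clock())
im=viewer.get_image("wrist"); cv2.imwrite("pics/w4.png",im[:,:,::-1])
```

```text
-0.081 -0.11 -0.0795 0.8 -0.078 -0.46 -0.0765 -0.6 -0.075 0.27 -0.0735 -0.06 -0.072 0.25 -0.0705 -0.27 -0.069 -1.32 -0.0675 0.09 -0.066 -0.37 -0.0645 0.13 -0.063 -0.23 -0.0615 -1.14 -0.06 -1.46 12.5583
```

View pics/w4.png

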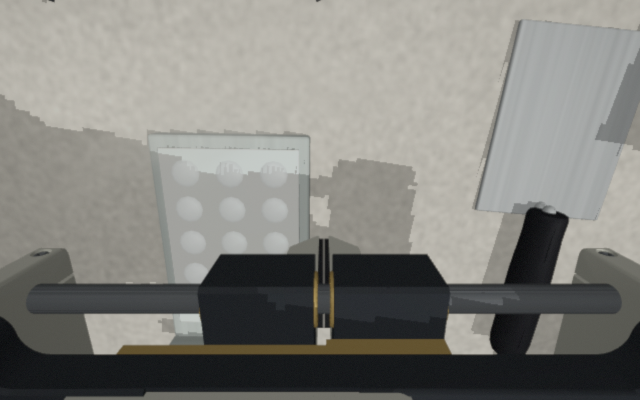

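Run:
```python
from h import *
from bench import manip,viewer
np.set_printoptions(precision=4,suppress=True)
c=viewer.get_calibration("wrist")
print(W2P(ray(c,[(149,133),(310,136)],.01)),W2P(manip.current_tool_pos()), "plate side near rear",W2P(ray(c,[(302,240)],.01)))
```

```text
[[-0.1129  0.0196]
 [-0.1144 -0.0546]] [[-0.1771 -0.0601]] plate side near rear [[-0.1667 -0.0498]]
```

Contact is confirmed, with the tip half-width at about 5 mm. I'll push 16.5 mm sideways, retract and look again.

Run:
```python
from h import *
from bench import manip,viewer
import pickle
x=-.177
manip.servo_line(P2W(x,-.0435,.006),vel=.03); print(manip.current_force())
manip.servo_line(P2W(x,-.075,.006),vel=.12)
manip.servo_line(P2W(x,-.075,.06),vel=.2)
manip.move_pose(P2W(-.29,0,.16),down(PSI-np.pi/2))
c=viewer.get_calibration("wrist"); im=viewer.get_image("wrist"); pickle.dump(c,open("w5.pkl","wb"))
cv2.imwrite("pics/w5.png",im[:,:,::-1]); print(manip.current_clock())
```

```text
[-0.32688191 -0.61288967  2.83658473]
14.9
```

View pics/w5.png

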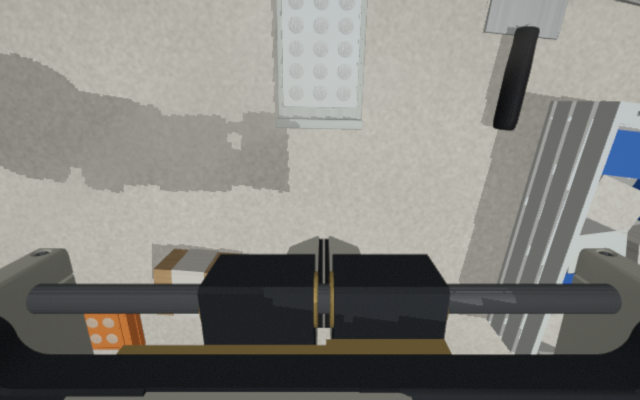

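Plate lip at row 127, columns 279–361, with the sides converging upward. Nothing else has moved.

Run:
```python
from h import *
import pickle
np.set_printoptions(precision=4,suppress=True)
im=cv2.imread("pics/w5.png")
cv2.imwrite("pics/w5a.png",cv2.resize(im[0:140,260:380],None,fx=4.2,fy=4.2,interpolation=cv2.INTER_CUBIC))
```

```text
(no output)
```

View pics/w5a.png

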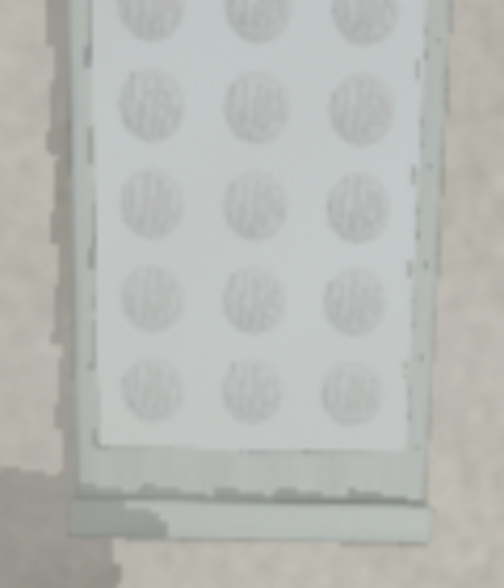

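Run:
```python
from h import *
import pickle
c=pickle.load(open("w5.pkl","rb"))
np.set_printoptions(precision=4,suppress=True)
A=lambda a:(np.array(a)+.5)/4.2+[260,0]-.5
s=W2P(ray(c,A([(64,2),(79,480),(449,2),(428,480)]),.01)); print(s)
for i in (0,2): d=s[i]-s[i+1]; print("yaw",np.arctan2(d[1],d[0]))
l=W2P(ray(c,A([(70,537),(429,543)]),.024)); print(l); d=l[1]-l[0]; print(np.arctan2(d[1],d[0])+np.pi/2, l.mean(0))
```

```text
[[-0.1316  0.0395]
 [-0.2224  0.0403]
 [-0.1316 -0.036 ]
 [-0.2225 -0.0349]]
yaw -0.008386289430394258
yaw -0.011729005444114917
[[-0.2333  0.0407]
 [-0.2346 -0.034 ]]
-0.016873651940710666 [-0.2339  0.0034]
```

Run:
```python
from h import *
from bench import manip,viewer
np.set_printoptions(precision=4,suppress=True)
c=viewer.get_calibration("top")
print(W2P(ray(c,[(431,143)],.075)),W2P(ray(c,[(432,213)],.045)))
for a in (PSI,PSI-np.pi):
  for x in (-.26,-.16,-.074): print(a,x,manip.solve_ik(P2W(x,.002,.012),down(a)))
```

```text
[[-0.412  -0.0667]] [[-0.3837  0.1199]]
1.7253 -0.26 [ 0.3756  0.7302 -0.1769  1.6822  0.1741  0.7446  1.8398]
1.7253 -0.16 [ 0.2354  0.6833 -0.183   1.7797  0.1804  0.6949  1.6789]
1.7253 -0.074 [ 0.1018  0.6592 -0.1883  1.8302  0.1858  0.6693  1.5312]
-1.416292653589793 -0.26 [-0.0725  0.7731  0.4537  1.6996 -0.4528  0.775  -0.8184]
-1.416292653589793 -0.16 [-0.2259  0.7219  0.4388  1.7969 -0.4393  0.7209 -0.9641]
-1.416292653589793 -0.074 [-0.3648  0.6945  0.4277  1.8473 -0.4291  0.692  -1.1055]
```

Run:
```python
from h import *
from bench import manip,viewer
import pickle
np.set_printoptions(precision=3,suppress=True)
a=PSI-np.pi; y=.003
manip.move_pose(P2W(-.253,y,.08),down(a))
manip.servo_line(P2W(-.253,y,.012),vel=.12)
manip.sleep(.2); f0=manip.current_force()
for x in (-.235,-.22,-.20,-.185):
    manip.servo_line(P2W(x,y,.012),vel=.05); print(x,manip.current_force()-f0,W2P(manip.current_tool_pos()))
manip.servo_line(P2W(-.20,y,.012),vel=.1)
manip.servo_line(P2W(-.20,y,.07),vel=.2)
manip.move_pose(P2W(-.215,0,.19),down(PSI-np.pi/2))
c=viewer.get_calibration("wrist"); im=viewer.get_image("wrist"); pickle.dump(c,open("w6.pkl","wb"))
cv2.imwrite("pics/w6.png",im[:,:,::-1]); print(manip.current_clock())
cv2.imwrite("pics/w6a.png",cv2.resize(im[0:180,230:410,::-1],None,fx=3.3,fy=3.3,interpolation=cv2.INTER_CUBIC))
```

```text
-0.235 [ 0.219 -1.19   2.658] [[-0.234  0.002]]
-0.22 [ 0.5   -1.665  4.383] [[-0.219  0.003]]
-0.2 [ 0.585 -3.337  5.139] [[-0.199  0.003]]
-0.185 [-0.645 -3.677  5.167] [[-0.183  0.003]]
21.0417
```

View pics/w6.png

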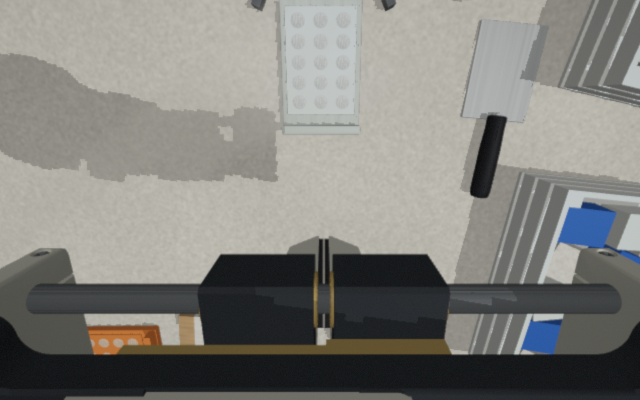

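View pics/w6a.png

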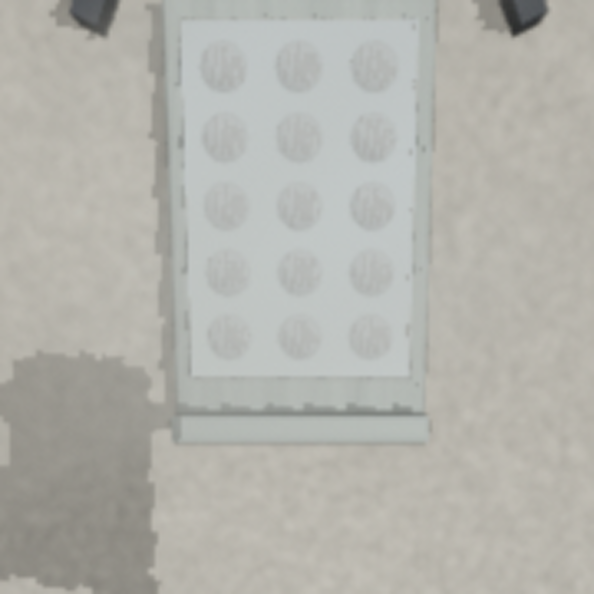

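The plate sits centred between the guides (inner tips at columns 95 and 515, plate 165–437 in the crop) and looks square. Next I'll push home, watching the force.

Run:
```python
from h import *
from bench import manip,viewer
import pickle
np.set_printoptions(precision=4,suppress=True)
c=pickle.load(open("w6.pkl","rb"))
l=W2P(ray(c,(np.array([(178,443),(428,443)])+.5)/3.3+[230,0]-.5,.024)); print(l)
off=-.183-l[:,0].mean(); print("offset",off)
a=PSI-np.pi; y=l[:,1].mean()
if abs(y)>.008: raise SystemExit
manip.move_pose(P2W(-.20,y,.07),down(a))
manip.servo_line(P2W(-.20,y,.012),vel=.12)
manip.sleep(.2); f0=manip.current_force(); xd=np.array(P2W(1,0,0,O=np.zeros(2)))
for x in (-.16,-.12,-.10,-.09,-.085): 
    manip.servo_line(P2W(x,y,.012),vel=.06); f=manip.current_force()-f0; print(x,f@xd,f[2],W2P(manip.current_tool_pos())[0])
    if f@xd<-15: raise SystemExit
while x<-.066:
    x+=.001; manip.servo_line(P2W(x,y,.012),vel=.02); manip.sleep(.05); f=(manip.current_force()-f0)@xd
    print(round(x,4),round(f,2),end="; ")
    if f<-9: break
print(W2P(manip.current_tool_pos()),manip.current_clock())
```

```text
[[-0.1683  0.0389]
 [-0.1685 -0.0345]]
offset -0.014610484617654018
-0.16 0.8499766101964726 -0.6410325740385945 [-0.1594  0.0024]
-0.12 -0.1999034716688748 -1.1727773034765063 [-0.1195  0.0023]
-0.1 1.3296354410783853 -0.9028673908448384 [-0.0989  0.0022]
-0.09 0.6492054691129223 -0.546750256846371 [-0.0891  0.0021]
-0.085 -1.1157422284581613 0.20946490435051485 [-0.0847  0.0022]
-0.084 -2.04; -0.083 -4.67; -0.082 -5.67; -0.081 -7.55; -0.08 -9.58; [[-0.0839  0.0029]] 27.3
```

Resistance rose steadily with the TCP stalled at x = −84 mm. With the 14.6 mm contact offset that puts the lip at about −69 mm, and home is −70. I'll back off and look.

Run:
```python
from h import *
from bench import manip,viewer
import pickle
a=PSI-np.pi; y=.0023
manip.servo_line(P2W(-.11,y,.012),vel=.1)
manip.servo_line(P2W(-.11,y,.08),vel=.2)
manip.move_pose(P2W(-.14,0,.2),down(PSI-np.pi/2))
c=viewer.get_calibration("wrist"); im=viewer.get_image("wrist"); pickle.dump(c,open("w7.pkl","wb"))
cv2.imwrite("pics/w7.png",im[:,:,::-1]); print(manip.current_clock())
cv2.imwrite("pics/w7a.png",cv2.resize(im[0:150,200:420,::-1],None,fx=3.6,fy=3.6,interpolation=cv2.INTER_CUBIC))
```

```text
29.5417
```

View pics/w7.png

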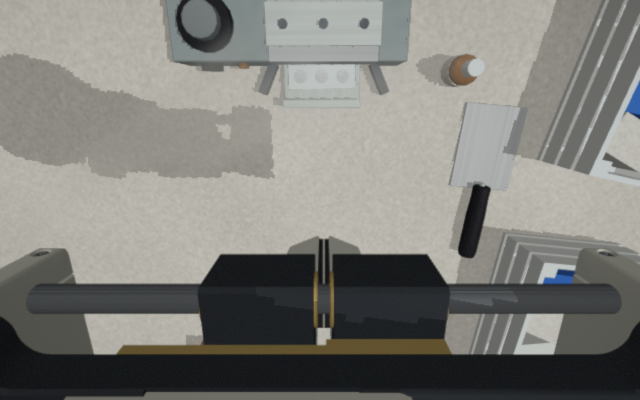

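View pics/w7a.png

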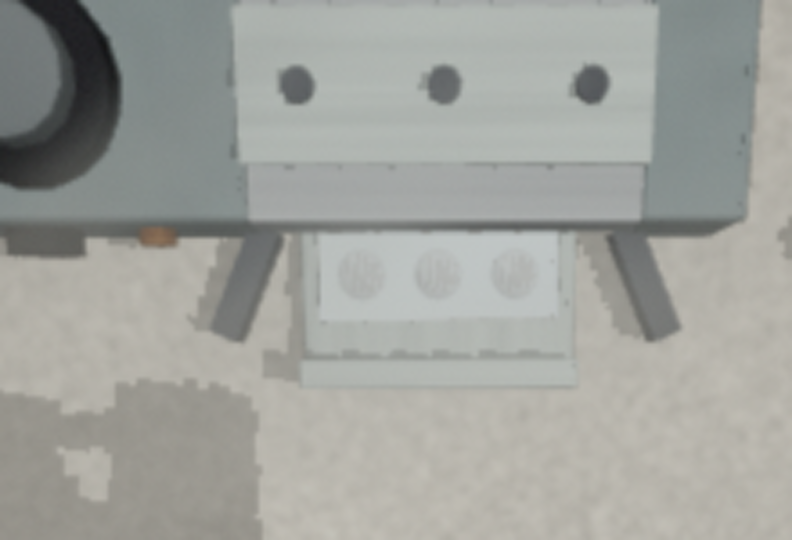

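Run:
```python
from h import *
import pickle
np.set_printoptions(precision=4,suppress=True)
c=pickle.load(open("w7.pkl","rb"))
A=lambda a:(np.array(a)+.5)/3.6+[200,0]-.5
l=W2P(ray(c,A([(302,386),(577,386)]),.024)); print("lip",l,l.mean(0))
s=W2P(ray(c,A([(303,250),(306,350),(575,250),(574,350)]),.01)); print(s)
print("guides",W2P(ray(c,A([(243,338),(650,338)]),.015)))
print("press top front edge",W2P(ray(c,A([(20,219),(745,217)]),.042)))
print("button",W2P(ray(c,[(202,19)],.064)))
```

```text
lip [[-0.0684  0.0392]
 [-0.0686 -0.0354]] [-0.0685  0.0019]
[[-0.033   0.0392]
 [-0.0591  0.0394]
 [-0.0331 -0.0352]
 [-0.0592 -0.0357]]
guides [[-0.0559  0.056 ]
 [-0.0562 -0.056 ]]
press top front edge [[-0.0282  0.1051]
 [-0.0281 -0.0736]]
button [[0.0002 0.0969]]
```

After correcting the +1.8 mm bias seen on the guides, the lip is at −70.3 mm, lateral offset is about 2 mm and yaw about 0. The plate is home and square, so I'll press the button.

Run:
```python
from h import *
from bench import manip,viewer
bx,by=-.001,.0985; a=PSI-np.pi/2
manip.move_pose(P2W(bx,by,.11),down(a))
manip.servo_line(P2W(bx,by,.072),vel=.1); manip.sleep(.3)
f0=manip.current_force()[2]; z=.072
while z>.05:
    z-=.001; manip.servo_line(P2W(bx,by,z),vel=.03); manip.sleep(.06)
    f=manip.current_force()[2]-f0; print(round(z,3),round(manip.current_tool_pos()[2],4),round(f,1),end="; ")
    if f>14: break
manip.sleep(.2); print(manip.current_tool_pos(),manip.current_force()[2]-f0)
manip.servo_line(P2W(bx,by,.12),vel=.1)
print(manip.current_clock())
```

```text
0.071 0.071 -0.4; 0.07 0.0699 -0.5; 0.069 0.069 0.1; 0.068 0.068 -0.6; 0.067 0.067 -0.9; 0.066 0.066 0.1; 0.065 0.065 -1.0; 0.064 0.0641 1.6; 0.063 0.0631 1.4; 0.062 0.0621 2.1; 0.061 0.0611 2.1; 0.06 0.0601 3.5; 0.059 0.0591 4.1; 0.058 0.0583 6.7; 0.057 0.0581 16.7; [0.4874766  0.05546952 0.05806983] 15.116664316339842
36.775
```

The button bottomed out: contact at 64 mm, spring force up to about 5 N, then a hard stop at 58 mm (6 mm travel). I'll retreat and do a last check.

Run:
```python
from h import *
from bench import manip,viewer
np.set_printoptions(precision=4,suppress=True)
manip.move_pose(P2W(-.14,0,.2),down(PSI-np.pi/2)); manip.sleep(.2)
im=viewer.get_image("wrist"); c=viewer.get_calibration("wrist")
cv2.imwrite("pics/w8.png",im[:,:,::-1])
o=cv2.imread("pics/w7.png")[:,:,::-1]
print("diff to w7 press/plate region",cv2.absdiff(im,o)[0:150,150:530].mean())
cv2.imwrite("pics/scene8.png",viewer.get_image("scene")[:,:,::-1]); print(manip.current_clock())
```

```text
diff to w7 press/plate region 4.8745847953216375
37.85
```

View pics/w8.png

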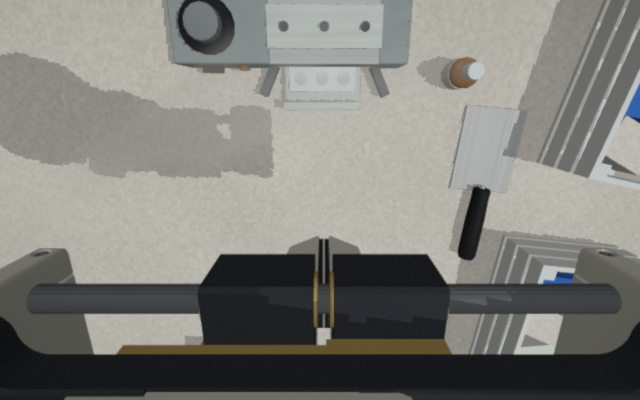

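View pics/scene8.png

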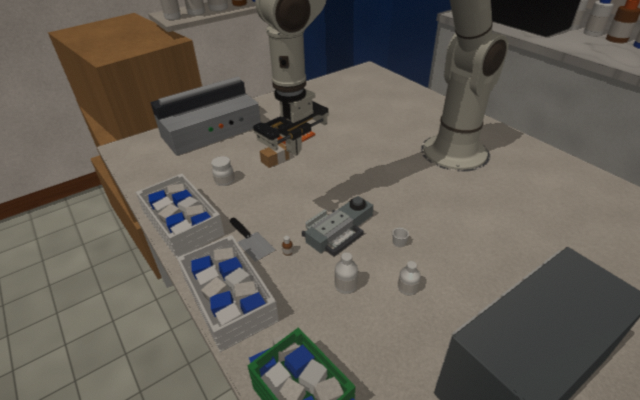

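The plate, guides and button look as they did before the press; the whole view is shifted by about 1–2 px. In the scene view every object stands where it was, so I'm handing in.

```bash
python3 -c "
from bench import manip
manip.sleep(.3); print(manip.current_clock()); manip.hand_in()"
```

```text
38.15
the job is handed in; nothing more can be done
```

The plate is home under the bridge and the button has been pressed and released. I handed the job in at 38.2 s, and no verdict is reported.

**Pushing:** With closed fingers I pushed the plate about 18 mm sideways into the lane. I then pushed it by the lip until it stalled against the stop bar at about 9.6 N.

**Plate:** In the picture taken before the button press, the lip measured 68.5 mm in front of the press origin. That becomes 70.3 mm after correcting for the same bias seen on the guides, and home is 70 mm. The plate was about 2 mm off the lane's middle and square.

**Button:** It travelled from 64 mm down to a hard stop at 58 mm, peaking at about 17 N, and was then released. I judged that it came back up from the picture, not from a height measurement.

**Last look:** After the press, the plate sat the same relative to the guides and the other things stood where they were. The whole wrist picture was shifted 1–2 px from the earlier one, probably because the arm stopped in a slightly different place. I did not measure the other objects or the plate's flatness.

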